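# Zero a bench thickness gauge on its setting board

## Robot

A 6-joint arm with a two-finger parallel gripper is mounted at the origin on the work surface. World frame = base frame: x ahead of the robot, y to its left, z up, the work surface at z = 0. Lengths are in m, angles in rad, forces in N, time in s.
With the tool pointing down it reaches from about 0.275 to 0.725 m from the base axis. Payload 15.9 kg.
Tool frame: the origin (TCP) lies midway between the tips of the shut fingers; the grasp point (between the pads) lies 19 mm behind it (bot.grip_depth is the distance from the TCP to the grasp point, in m); z points along the fingers, y is the line along which they close (so a half turn about z gives the same grasp; the last joint's range is limited). The gripper opens to 85 mm and grips with 20 to 120 N. Pads are 22 mm wide; open, the fingers measure 114 mm over their backs; the gripper's body (76 mm by 85 mm) begins 54 mm behind the grasp point. The pads swing forward as they close: fully open they stand 13 mm farther back than shut.
Start: joints at [-1.162, 0.213, -0.034, 1.323, 0, 1.571], TCP at [0.199, -0.459, 0.207] pointing down, gripper open.
Joint ranges: [-2.98, 2.98], [-0.74, 1.72], [-1.14, 1.35], [-2.1, 2.04], [-1.57, 1.44], [-3.14, 3.14]. Speed limits (rad/s): [1.89, 1.89, 2.39, 2.57, 3.14, 3.14].

## Interface

Orientations are given as a unit quaternion [x, y, z, w].
In Python, from bench import bot, cams gives the robot as it stands.
- The arm moves only by the tool play_rows, never from a script. Its argument "steps" is a list of rows, each an object of numbers: "tx", "ty", "tz": the shift along the world's x, y, z in cm; "wx", "wy", "wz": the turn, a rotation vector about the world's x, y, z in degrees; "hand": the finger opening in cm, from 0 to 8.54. A call has 1 to 12 rows; each row is the pose to reach, as a shift and turn from the pose commanded when the call began; what a row does not reach only later rows make up. A row lasts 1/12 s, in which the tool goes at most 41.7 mm and 7.16 degrees, less where a joint would pass 70% of its speed; a pose out of reach is approached as far as the arm can. A call with a gripper value outside its range is refused whole. The fingers move at their own pace and stop on an object; "newtons" is the grip in N (left out, the last holds). Time passes only in rows, so rows that repeat a pose let the fingers close. It gives the time, the measured TCP pose, the force, the opening and the grip force at its end, in the units of the state.
- bot.observe(): the state, without advancing time (a new reading comes with each control period).
- cams.snapshot(name): name is "side" or "top" or "wrist"; returns the picture (384x512x3 uint8, red, green, blue); there is no depth.
- cams.camera_info(name): a dict with "K" (3x3 intrinsics, pixels), "extrinsics" (4x4, takes a point from world to camera coordinates); the wrist camera has in their place "mount" (4x4, takes a point from camera to tool coordinates, whose origin is the TCP and whose axes are the flange's). Camera axes: x right, y down, z forward; pixel columns grow to the right and rows downward; lengths in m; the calibration is good to about 2 mm. A picture is of the moment at which its call begins: read the wrist's pose just before it. camera_info takes no time and is no camera call.
- bot.hand_in(): hands the job in; it is judged then, once.
Trained networks look in the newest picture that a camera, given by its name, has taken for a name from the list of things; names that differ only in an ending like _2 or _b are one class to them, and where a whole thing is asked for, a point or a joint stands for the part that bears it (a point fixed in the world has none). Each returns a list of dicts, best first, with "conf" (0 to 1); they miss things now and then, are a little off and sometimes report something else, mostly with a low value. They report only what shows in the picture. A call takes as long as a camera call. They do not tell look-alikes from the thing itself.
- cams.look_for(thing, camera): "box" ([left, top, right, bottom] in pixels, round what is visible of it).
- cams.regions_of(thing, camera): "region" (384x512 bool, what is visible of it) and "box" ([left, top, right, bottom] in pixels, round what is visible of it).
The state is a dict: "time": time; "joints": joint angles; "joint_velocities": joint speeds; "joint_torque": joint torques, N m; "ee_pos": TCP position; "tool_rot": TCP orientation; "wrist_force": force on the tool from outside, world axes, zero at the start; "moment": the same for the moment, N m; "opening": opening from 0.0 (shut) to 1.0 (fully open); "gripper_force": force on a finger pad.
Only numpy, scipy, OpenCV 4.12 (cv2) and the standard library are available. Lean on these libraries where they do the work, as an engineer would, in place of code of your own. Each camera call takes 0.05 s, during which the arm holds its last target. There are 200 camera calls.

## Task

Zero the bench thickness gauge: slide the wooden setting board along the channel, under the dial, until it is fully home against the stop, and leave it there. Then, with the board in place, turn the dial's bezel until the zero mark stands right at the tip of the needle, and let go. Leave the other things on the bench where they are.

Things in the scene. Friction and masses are not known exactly. Their poses are not given: they have to be found in the camera images.
- gauge: The gauge, fixed to the bench. Origin on the bench, straight below the dial's axis; z up. Steel base plate 120 mm wide (x), 12 mm thick, y = -300 to +120 mm. Channel along y between two rails, 64 mm clear, rail tops 24 mm above the bench, y = -290 to +55 mm. Column (34 mm thick, at y = 95 mm) and arm carry the round dial, face up, over the channel; both end below 109 mm.
- board: The loose setting board, light wood, 60 mm wide (x), 200 mm long (y), 20 mm thick, 0.2 to 0.3 kg. Origin: centre of its underside; y along its length towards the rounded nose, z up. It lies in the channel, its underside 12 mm above the bench, nose towards the dial, 2 mm clear of each rail, 70 to 135 mm short of the stop.
- board_grip (a point): Point to hold on the board's upright dark wooden grip, a block 16 mm wide (across the board), 30 mm long and 45 mm high on the board's top, 85 mm behind the board's origin. The point is on the block's axis, 18 mm below its top, 59 mm above the bench. Axes as the board's.
- board_nose (a point): Foremost point of the board's rounded nose, on its centre line, 10 mm above its underside, 100 mm ahead of its origin.
- stop_face (a point): Centre of the face of the steel stop block (90 mm wide, top 42 mm above the bench) that closes the channel; 55 mm beyond the dial's axis (gauge y), 22 mm above the bench. The board's nose comes to rest against it. Axes as the gauge's.
- dial_centre (a point): Point on the upright axis of bezel and needle, at the height of the bezel's top rim, 129 mm above the bench. The dial's grey housing below is 108 mm across, its underside 86 mm above the bench. Axes as the gauge's.
- zero_mark (a point): The zero mark: a black bar, 6 mm wide, on the white dial face just inside the bezel knob, much thicker than the other marks. The point is 42 mm from the dial's axis. It turns with the bezel and the face.
- bezel_knob (a point): Point to hold on the bezel's knob: an upright black round post 18 mm thick, 40 mm high, on the aluminium rim (120 mm across outside, 94 inside, top 129 mm above the bench), 53 mm from the dial's axis, on the zero mark's radius. The point is on the post's axis, 15 mm below its top, 154 mm above the bench. Turning takes about 2 N here; the bezel stays where it is left.
- foot_tip (a point): Lowest point of the sprung steel foot (ball end 24 mm across) under the dial, on its axis, 26 mm above the bench when free. The board's rounded nose lifts it 6 mm as it passes under (about 3 N), which turns the needle about 1.2 rad clockwise seen from above.
- needle_tip (a point): Tip of the black needle (5 mm wide, 3 mm near the tip; a short tail the other side of the hub), 42 mm from the dial's axis, 122 mm above the bench, under the level of the rim; it moves only with the foot.
- bezel (a joint): Angle of the bezel, rad, growing counter-clockwise seen from above; at 0 the zero mark lies from the dial's axis towards the gauge's -x. Range -3.1 to 3.1.
- birdhouse: Bystander: wooden birdhouse with a shingled gable roof, about 190 x 175 x 175 mm; origin at the centre of its underside.
- mallet: Bystander: hammer lying on the bench.
- glue: Bystander: glue bottle, 56 mm across, 130 mm high; origin at the centre of its underside.
- shingles: Bystander: stack of five wooden shingles, 73 x 128 x 35 mm; origin at the centre of its underside.
Things that resemble listed ones, but are neither listed nor needed, are in the scene too. Several things have the shape of the board; the one meant has the colours described above.

How it is judged:
By the outcome, as a careful person would: the job done as asked, in the order asked, and still so for the second after the job is handed in, with the robot touching nothing.
It also fails if it takes over 51 s, if anything falls off the work surface, if the arm or the gripper's body presses on something with over 40 N, if the wrist force passes 120 N, or if a joint passes its speed limit or range.

## Working session

There is one attempt and no reset: what is moved stays moved. The work goes in short steps, Python scripts to look and compute and a tool call to move; the robot and the scene stay as the last step left them, time stands still between calls to the robot, and variables do not carry over. Pictures are saved under pics/ and viewed, at most 10 in all, crops included, and the job is handed in when it is done.

Besides the shell and the picture viewer there is one more tool, called after ">>>" in YAML: its name, and indented under it one key for each argument. play_rows: Moves the arm, as the interface text tells. Its arguments: {"type":"object","properties":{"steps":{"type":"array","items":{"type":"object","properties":{"tx":{"type":"number"},"ty":{"type":"number"},"tz":{"type":"number"},"wx":{"type":"number"},"wy":{"type":"number"},"wz":{"type":"number"},"hand":{"type":"number"}}}},"newtons":{"type":"number"}},"required":["steps"]}

```bash
mkdir -p pics
cat > h.py <<'E'
import numpy as np,cv2
from bench import bot,cams
def px2w(cam,u,v,z):
    i=cams.camera_info(cam);K=np.array(i["K"]);E=np.array(i["extrinsics"])
    d=E[:3,:3].T@np.linalg.solve(K,[u,v,1]);c=-E[:3,:3].T@E[:3,3]
    return c+d*(z-c[2])/d[2]
def w2px(cam,p):
    i=cams.camera_info(cam);K=np.array(i["K"]);E=np.array(i["extrinsics"])
    q=K@(E[:3,:3]@np.array(p)+E[:3,3]);return q[:2]/q[2]
E
python3 - <<'E'
from h import *
a=cams.snapshot("top");b=cams.snapshot("side")
cv2.imwrite("pics/top.png",cv2.resize(a[:,:,::-1],(800,600),interpolation=cv2.INTER_CUBIC));cv2.imwrite("pics/side.png",b[:,:,::-1])
np.save("top.npy",a);np.save("side.npy",b)
for c in("top","side"):
  for t in("board","board_grip","bezel_knob","dial_centre","zero_mark","needle_tip","gauge"):
    try:print(c,t,[(np.round(d["box"]),round(d["conf"],2)) for d in cams.look_for(t,c)][:3])
    except Exception as e:print(t,e)
for c in("top","side"):
  i=cams.camera_info(c);E=np.array(i["extrinsics"]);print(-E[:3,:3].T@E[:3,3],E[2,:3])
E
```

```text
top board [(array([246., 193., 308., 214.]), 0.89), (array([224., 259., 289., 280.]), 0.74), (array([322., 245., 369., 311.]), 0.64)]
top board_grip [(array([246., 192., 310., 214.]), 0.97), (array([222., 260., 287., 284.]), 0.61)]
top bezel_knob [(array([208., 180., 249., 220.]), 0.96)]
top dial_centre [(array([188., 179., 327., 226.]), 0.95), (array([184.,  91., 219., 172.]), 0.33)]
top zero_mark [(array([202., 177., 251., 226.]), 0.86)]
top needle_tip []
top gauge [(array([298., 112., 317., 135.]), 0.7), (array([191., 179., 325., 225.]), 0.68), (array([247., 191., 308., 212.]), 0.67)]
side board [(array([256., 175., 287., 221.]), 0.95), (array([280., 217., 328., 275.]), 0.77), (array([327., 177., 357., 212.]), 0.65)]
side board_grip [(array([326., 178., 360., 215.]), 0.85), (array([255., 175., 286., 222.]), 0.79), (array([279., 215., 329., 273.]), 0.73)]
side bezel_knob [(array([220., 194., 258., 227.]), 0.9)]
side dial_centre [(array([203., 169., 302., 270.]), 0.75), (array([100., 283., 201., 384.]), 0.2)]
side zero_mark [(array([221., 191., 259., 227.]), 0.67), (array([202., 172., 303., 267.]), 0.55)]
side needle_tip [(array([ 98., 282., 200., 383.]), 0.67), (array([252., 177., 287., 224.]), 0.16)]
side gauge [(array([200., 171., 302., 266.]), 0.71)]
[0.4920337  0.01865016 1.32040258] [ 0.06187845  0.01599672 -0.99795549]
[0.08868778 0.71503247 1.10282181] [ 0.36076477 -0.53224012 -0.76587808]
```

View pics/top.png

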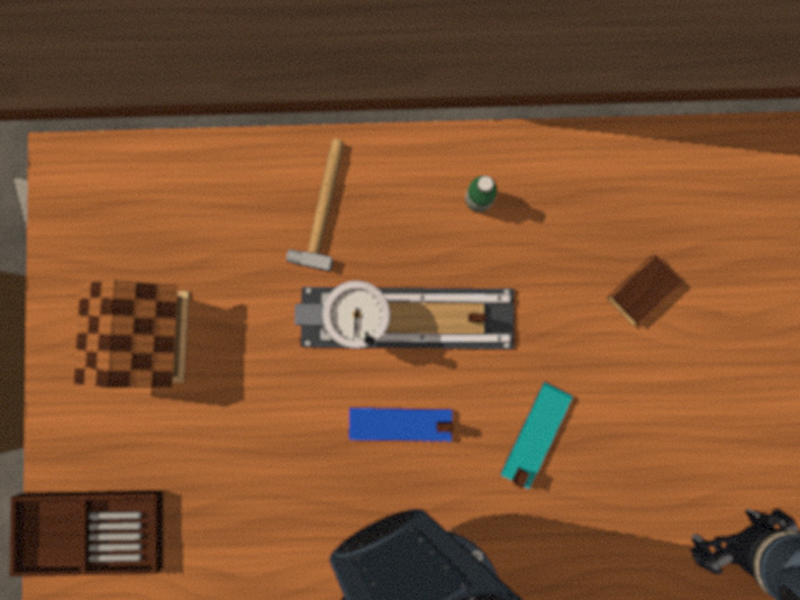

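View pics/side.png

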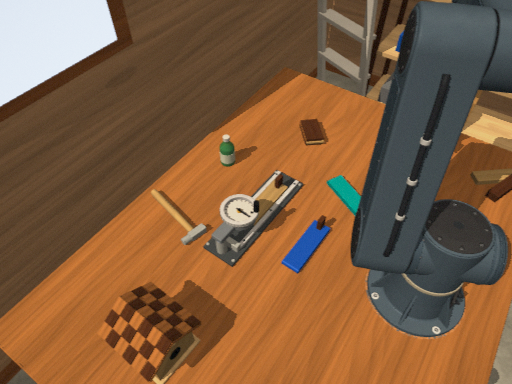

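The top view shows the gauge with its dial at about (355,315), the board's grip at (478,318) and the knob at (370,338), all in the 800 px picture. +x points up and +y left. The blue and teal boards are look-alikes. Next I'll crop for detail.

Run:
```python
from h import *
a=np.load("top.npy");b=np.load("side.npy")
A=cv2.resize(a[175:231,185:335,::-1],None,fx=5.3,fy=5.3,interpolation=cv2.INTER_CUBIC)
B=cv2.resize(b[165:270,195:310,::-1],None,fx=2.8,fy=2.8,interpolation=cv2.INTER_CUBIC)
C=np.zeros((A.shape[0]+B.shape[0],800,3),np.uint8);C[:A.shape[0],:A.shape[1]]=A;C[A.shape[0]:,:B.shape[1]]=B
cv2.imwrite("pics/crop.png",C);print(A.shape,B.shape)
```

```text
(297, 795, 3) (294, 322, 3)
```

View pics/crop.png

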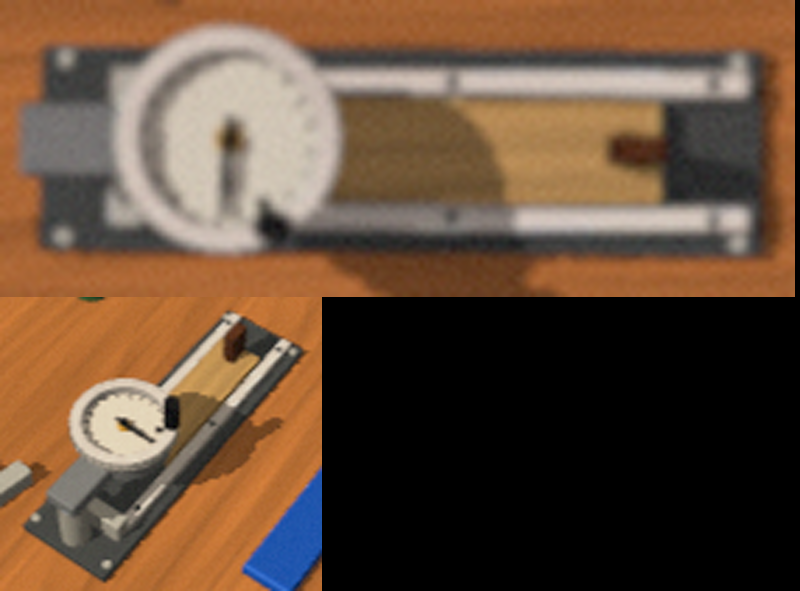

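Run:
```python
from h import *
f=lambda x,y,z:px2w("top",185+(x+.5)/5.3-.5,175+(y+.5)/5.3-.5,z).round(4)
g=lambda x,y,z:px2w("side",195+(x+.5)/2.8-.5,165+(y-297+.5)/2.8-.5,z).round(4)
for n,p in dict(c1=(45,47,.012),c2=(763,57,.012),c3=(40,250,.012),c4=(757,257,.012),dial=(227,138,.129),hub=(231,136,.122),boardrear_u=(663,103,.032),boardrear_l=(661,204,.032),grip=(650,150,.077),grip_l=(611,148,.077),knob=(272,225,.169),kn2=(264,205,.169),need=(229,215,.122)).items():print(n,f(*p))
for n,p in dict(dial=(123,422,.129),hub=(124,425,.122),c4=(25,525,.012),c3=(105,578,.012),c2=(300,350,.012),knobtop=(172,400,.169),knobbase=(173,425,.129),grip=(236,326,.077),needle=(154,441,.122)).items():print("side",n,g(*p))
o=bot.observe();print(o["ee_pos"],o["tool_rot"],o["time"],bot.grip_depth)
R=cv2  # tool axes
from scipy.spatial.transform import Rotation as Q
print(Q.from_quat(o["tool_rot"]).as_matrix().round(3))
print({k:np.array(v).round(3).tolist() for k,v in cams.camera_info("wrist").items() if k in("K","mount")})
```

```text
c1 [0.6167 0.2392 0.012 ]
c2 [ 0.6006 -0.1782  0.012 ]
c3 [0.4985 0.2438 0.012 ]
c4 [ 0.4849 -0.1709  0.012 ]
dial [0.5548 0.1236 0.129 ]
hub [0.5562 0.1221 0.122 ]
boardrear_u [ 0.574  -0.1174  0.032 ]
boardrear_l [ 0.5164 -0.1145  0.032 ]
grip [ 0.5454 -0.1047  0.077 ]
grip_l [ 0.547  -0.0833  0.077 ]
knob [0.5077 0.098  0.169 ]
kn2 [0.518  0.1018 0.169 ]
need [0.5142 0.1239 0.122 ]
side dial [0.5562 0.1259 0.129 ]
side hub [0.5562 0.1244 0.122 ]
side c4 [0.6177 0.2394 0.012 ]
side c3 [0.5007 0.243  0.012 ]
side c2 [ 0.4915 -0.171   0.012 ]
side knobtop [0.5111 0.0962 0.169 ]
side knobbase [0.5084 0.0982 0.129 ]
side grip [ 0.5535 -0.1076  0.077 ]
side needle [0.5161 0.1237 0.122 ]
[ 0.19873988 -0.45878041  0.20650962] [ 9.79179006e-01  2.02998707e-01  9.20751618e-07 -3.99973327e-06] 0.8 0.0187
[[ 0.918  0.398  0.   ]
 [ 0.398 -0.918  0.   ]
 [ 0.    -0.    -1.   ]]
{'K': [[297.163, 0.0, 259.826], [0.0, 297.163, 191.971], [0.0, 0.0, 1.0]], 'mount': [[-0.0, -0.961, -0.278, 0.069], [1.0, -0.0, -0.0, 0.0], [0.0, -0.278, 0.961, -0.168], [0.0, 0.0, 0.0, 1.0]]}
```

>>> play_rows:
  steps:
    - {"tx": 34.9, "ty": 35.8, "tz": -4, "wz": 64.5, "hand": 6}
    - {"tx": 34.9, "ty": 35.8, "tz": -4, "wz": 64.5, "hand": 6}
    - {"tx": 34.9, "ty": 35.8, "tz": -4, "wz": 64.5, "hand": 6}
    - {"tx": 34.9, "ty": 35.8, "tz": -4, "wz": 64.5, "hand": 6}
    - {"tx": 34.9, "ty": 35.8, "tz": -4, "wz": 64.5, "hand": 6}
    - {"tx": 34.9, "ty": 35.8, "tz": -4, "wz": 64.5, "hand": 6}
    - {"tx": 34.9, "ty": 35.8, "tz": -4, "wz": 64.5, "hand": 6}
    - {"tx": 34.9, "ty": 35.8, "tz": -4, "wz": 64.5, "hand": 6}
    - {"tx": 34.9, "ty": 35.8, "tz": -4, "wz": 64.5, "hand": 6}
    - {"tx": 34.9, "ty": 35.8, "tz": -4, "wz": 64.5, "hand": 6}
    - {"tx": 34.9, "ty": 35.8, "tz": -4, "wz": 64.5, "hand": 6}
    - {"tx": 34.9, "ty": 35.8, "tz": -4, "wz": 64.5, "hand": 6}

```text
invalid input
```

>>> play_rows:
  newtons: 30
  steps:
    - {"tx": 34.9, "ty": 35.8, "tz": -4, "wx": 0, "wy": 0, "wz": 64.5, "hand": 6}
    - {"tx": 34.9, "ty": 35.8, "tz": -4, "wx": 0, "wy": 0, "wz": 64.5, "hand": 6}
    - {"tx": 34.9, "ty": 35.8, "tz": -4, "wx": 0, "wy": 0, "wz": 64.5, "hand": 6}
    - {"tx": 34.9, "ty": 35.8, "tz": -4, "wx": 0, "wy": 0, "wz": 64.5, "hand": 6}
    - {"tx": 34.9, "ty": 35.8, "tz": -4, "wx": 0, "wy": 0, "wz": 64.5, "hand": 6}
    - {"tx": 34.9, "ty": 35.8, "tz": -4, "wx": 0, "wy": 0, "wz": 64.5, "hand": 6}
    - {"tx": 34.9, "ty": 35.8, "tz": -4, "wx": 0, "wy": 0, "wz": 64.5, "hand": 6}
    - {"tx": 34.9, "ty": 35.8, "tz": -4, "wx": 0, "wy": 0, "wz": 64.5, "hand": 6}
    - {"tx": 34.9, "ty": 35.8, "tz": -4, "wx": 0, "wy": 0, "wz": 64.5, "hand": 6}
    - {"tx": 34.9, "ty": 35.8, "tz": -4, "wx": 0, "wy": 0, "wz": 64.5, "hand": 6}
    - {"tx": 34.9, "ty": 35.8, "tz": -4, "wx": 0, "wy": 0, "wz": 64.5, "hand": 6}
    - {"tx": 34.9, "ty": 35.8, "tz": -4, "wx": 0, "wy": 0, "wz": 64.5, "hand": 6}

```text
time: 1.8
ee_pos: [0.5478, -0.0999, 0.1666]
tool_rot: [0.72, 0.694, 0.0, 0.0]
wrist_force: [0.0, -1.1, 0.3]
opening: 0.7
gripper_force: 0.0
```

```bash
cat >> h.py <<'E'
from scipy.spatial.transform import Rotation as Q
def wrist():
    o=bot.observe();T=np.eye(4);T[:3,:3]=Q.from_quat(o["tool_rot"]).as_matrix();T[:3,3]=o["ee_pos"]
    i=cams.camera_info("wrist");im=cams.snapshot("wrist")
    return im,np.array(i["K"]),T@np.array(i["mount"])
def wpx(K,M,p):
    q=K@(M[:3,:3].T@(np.array(p)-M[:3,3]));return q[:2]/q[2]
def wray(K,M,u,v,z):
    d=M[:3,:3]@np.linalg.solve(K,[u,v,1]);return M[:3,3]+d*(z-M[2,3])/d[2]
E
python3 - <<'E'
from h import *
im,K,M=wrist();np.savez("w1.npz",im=im,K=K,M=M)
o=im[:,:,::-1].copy()
c=np.array([.5557,.1245]);y=np.array([.0356,.9994]);x=np.array([.9994,-.0356])
for sx in(-8,8):
  for sy in(-240.7,-210.7):
    p=c+x*sx/1e3+y*sy/1e3;q=wpx(K,M,[*p,.077]);print(q);cv2.circle(o,tuple(int(v) for v in q.round()),2,(0,255,0),-1)
cv2.imwrite("pics/w1.png",o)
print([(d["box"],d["conf"]) for d in cams.look_for("board_grip","wrist")])
E
```

```text
[252.41982863 203.98507277]
[252.158597   171.76678912]
[269.96079872 203.97329619]
[270.25519354 171.75377153]
[([223.1, 0.0, 293.3, 204.8], 0.81), ([6.4, 0.0, 93.9, 139.7], 0.77), ([0.0, 214.1, 147.7, 295.3], 0.71)]
```

View pics/w1.png

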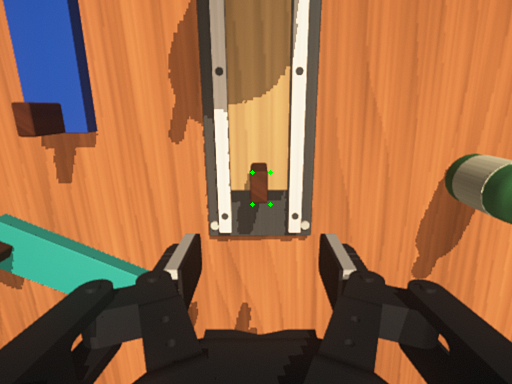

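The green predictions sit on the grip (top at about cols 250–268, rows 171–204), about 1 mm off in x. Descending to grasp.

>>> play_rows:
  newtons: 35
  steps:
    - {"tx": -0.1, "ty": 0, "tz": -4, "wx": 0, "wy": 0, "wz": 0, "hand": 6}
    - {"tx": -0.1, "ty": 0, "tz": -8, "wx": 0, "wy": 0, "wz": 0, "hand": 6}
    - {"tx": -0.1, "ty": 0, "tz": -11, "wx": 0, "wy": 0, "wz": 0, "hand": 6}
    - {"tx": -0.1, "ty": 0, "tz": -12.5, "wx": 0, "wy": 0, "wz": 0, "hand": 6}
    - {"tx": -0.1, "ty": 0, "tz": -12.5, "wx": 0, "wy": 0, "wz": 0, "hand": 6}
    - {"tx": -0.1, "ty": 0, "tz": -12.5, "wx": 0, "wy": 0, "wz": 0, "hand": 0}
    - {"tx": -0.1, "ty": 0, "tz": -12.5, "wx": 0, "wy": 0, "wz": 0, "hand": 0}
    - {"tx": -0.1, "ty": 0, "tz": -12.5, "wx": 0, "wy": 0, "wz": 0, "hand": 0}
    - {"tx": -0.1, "ty": 0, "tz": -12.5, "wx": 0, "wy": 0, "wz": 0, "hand": 0}
    - {"tx": -0.1, "ty": 0, "tz": -12.5, "wx": 0, "wy": 0, "wz": 0, "hand": 0}
    - {"tx": -0.1, "ty": 0, "tz": -12.5, "wx": 0, "wy": 0, "wz": 0, "hand": 0}
    - {"tx": -0.1, "ty": 0, "tz": -12.5, "wx": 0, "wy": 0, "wz": 0, "hand": 0}

```text
time: 2.9
ee_pos: [0.5467, -0.1022, 0.0433]
tool_rot: [0.72, 0.694, 0.001, 0.001]
wrist_force: [-2.2, 0.2, 9.5]
opening: 0.175
gripper_force: 34.5
```

>>> play_rows:
  steps:
    - {"tx": 0, "ty": 0, "tz": 0.2, "wx": 0, "wy": 0, "wz": 0, "hand": 0}
    - {"tx": 0.04, "ty": 1, "tz": 0.2, "wx": 0, "wy": 0, "wz": 0, "hand": 0}
    - {"tx": 0.07, "ty": 2, "tz": 0.2, "wx": 0, "wy": 0, "wz": 0, "hand": 0}
    - {"tx": 0.11, "ty": 3, "tz": 0.2, "wx": 0, "wy": 0, "wz": 0, "hand": 0}
    - {"tx": 0.14, "ty": 4, "tz": 0.2, "wx": 0, "wy": 0, "wz": 0, "hand": 0}
    - {"tx": 0.18, "ty": 5, "tz": 0.2, "wx": 0, "wy": 0, "wz": 0, "hand": 0}
    - {"tx": 0.21, "ty": 6, "tz": 0.2, "wx": 0, "wy": 0, "wz": 0, "hand": 0}
    - {"tx": 0.25, "ty": 7, "tz": 0.2, "wx": 0, "wy": 0, "wz": 0, "hand": 0}
    - {"tx": 0.28, "ty": 8, "tz": 0.2, "wx": 0, "wy": 0, "wz": 0, "hand": 0}
    - {"tx": 0.3, "ty": 8.5, "tz": 0.2, "wx": 0, "wy": 0, "wz": 0, "hand": 0}
    - {"tx": 0.3, "ty": 8.5, "tz": 0.2, "wx": 0, "wy": 0, "wz": 0, "hand": 0}

```text
time: 3.82
ee_pos: [0.5486, -0.0154, 0.0435]
tool_rot: [0.719, 0.695, 0.0, -0.0]
wrist_force: [-0.5, 2.4, -1.5]
opening: 0.174
gripper_force: 34.3
```

>>> play_rows:
  steps:
    - {"tx": 0.01, "ty": 0.2, "tz": 0, "wx": 0, "wy": 0, "wz": 0, "hand": 0}
    - {"tx": 0.02, "ty": 0.4, "tz": 0, "wx": 0, "wy": 0, "wz": 0, "hand": 0}
    - {"tx": 0.02, "ty": 0.6, "tz": 0, "wx": 0, "wy": 0, "wz": 0, "hand": 0}
    - {"tx": 0.03, "ty": 0.8, "tz": 0, "wx": 0, "wy": 0, "wz": 0, "hand": 0}
    - {"tx": 0.04, "ty": 1.0, "tz": 0, "wx": 0, "wy": 0, "wz": 0, "hand": 0}
    - {"tx": 0.04, "ty": 1.2, "tz": 0, "wx": 0, "wy": 0, "wz": 0, "hand": 0}
    - {"tx": 0.04, "ty": 1.2, "tz": 0, "wx": 0, "wy": 0, "wz": 0, "hand": 0}

```text
time: 4.4
ee_pos: [0.5495, -0.0088, 0.0443]
tool_rot: [0.721, 0.693, -0.002, 0.003]
wrist_force: [-1.3, -31.5, 7.7]
opening: 0.17
gripper_force: 35.4
```

>>> play_rows:
  steps:
    - {"tx": -0.01, "ty": -0.2, "tz": 0, "wx": 0, "wy": 0, "wz": 0, "hand": 0}
    - {"tx": -0.02, "ty": -0.4, "tz": 0, "wx": 0, "wy": 0, "wz": 0, "hand": 0}
    - {"tx": -0.02, "ty": -0.4, "tz": 0, "wx": 0, "wy": 0, "wz": 0, "hand": 6}
    - {"tx": -0.02, "ty": -0.4, "tz": 0, "wx": 0, "wy": 0, "wz": 0, "hand": 6}
    - {"tx": -0.02, "ty": -0.4, "tz": 0, "wx": 0, "wy": 0, "wz": 0, "hand": 6}
    - {"tx": -0.02, "ty": -0.4, "tz": 0, "wx": 0, "wy": 0, "wz": 0, "hand": 6}
    - {"tx": -0.02, "ty": -0.4, "tz": 4, "wx": 0, "wy": 0, "wz": 0, "hand": 6}
    - {"tx": -0.02, "ty": -0.4, "tz": 8, "wx": 0, "wy": 0, "wz": 0, "hand": 6}
    - {"tx": -0.02, "ty": -0.4, "tz": 12, "wx": 0, "wy": 0, "wz": 0, "hand": 6}
    - {"tx": -0.02, "ty": -2, "tz": 16, "wx": 0, "wy": 0, "wz": 0, "hand": 6}
    - {"tx": -0.02, "ty": -2, "tz": 18, "wx": 0, "wy": 0, "wz": 0, "hand": 6}
    - {"tx": -0.02, "ty": -2, "tz": 18, "wx": 0, "wy": 0, "wz": 0, "hand": 6}

```text
time: 5.4
ee_pos: [0.5509, -0.0253, 0.2288]
tool_rot: [0.72, 0.694, 0.003, 0.003]
wrist_force: [1.1, 0.2, 0.5]
opening: 0.704
gripper_force: 0.0
```

Run:
```python
from h import *
im,K,M=wrist();np.savez("w2.npz",im=im,K=K,M=M)
o=im[:,:,::-1].copy()
c=np.array([.5557,.1245]);y=np.array([.0356,.9994]);x=np.array([.9994,-.0356])
for p3 in [(-30,-145,32),(30,-145,32),(0,-60,129),(0,60,129),(-60,0,129),(60,0,129),(-32,-290,24),(32,-290,24)]:
    p=c+x*p3[0]/1e3+y*p3[1]/1e3;q=wpx(K,M,[*p,p3[2]/1e3]);cv2.circle(o,tuple(int(v) for v in q.round()),1,(0,255,0),-1)
s=cams.snapshot("side");t=cams.snapshot("top");np.savez("st2.npz",s=s,t=t)
B=cv2.resize(s[165:270,195:310,::-1],None,fx=2.5,fy=2.5,interpolation=cv2.INTER_CUBIC)
C=np.zeros((384,800,3),np.uint8);C[:,:512]=o;C[:B.shape[0],512:512+B.shape[1]]=B
cv2.imwrite("pics/w2.png",C)
```

```text
(no output)
```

View pics/w2.png

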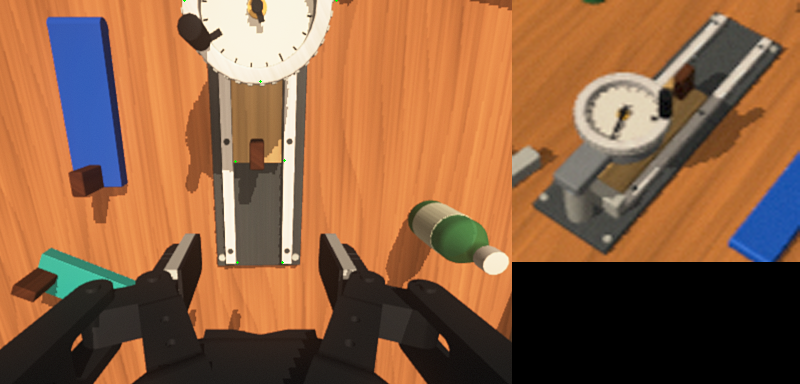

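The board's rear edge (row 161) lands on the predicted home line, so the board is home. The needle has swung. Now I'll move the camera over the dial.

>>> play_rows:
  steps:
    - {"tx": 0, "ty": 3, "tz": 0, "wx": 0, "wy": 0, "wz": 0, "hand": 6}
    - {"tx": 0, "ty": 6, "tz": 0, "wx": 0, "wy": 0, "wz": 0, "hand": 6}
    - {"tx": 0, "ty": 9, "tz": 0, "wx": 0, "wy": 0, "wz": 0, "hand": 6}
    - {"tx": 0, "ty": 9, "tz": 0, "wx": 0, "wy": 0, "wz": 0, "hand": 6}
    - {"tx": 0, "ty": 9, "tz": 0, "wx": 0, "wy": 0, "wz": 0, "hand": 6}
    - {"tx": 0, "ty": 9, "tz": 0, "wx": 0, "wy": 0, "wz": 0, "hand": 6}

```text
time: 6.05
ee_pos: [0.5483, 0.0651, 0.2226]
tool_rot: [0.72, 0.694, -0.001, -0.001]
wrist_force: [-0.0, 0.2, -0.3]
opening: 0.703
gripper_force: 0.0
```

```bash
cat >> h.py <<'E'
def dial(fn,c=(.5557,.1245)):
    "rectified top view of dial face (z=.121), 4 px/mm, world x up, y left, centre 250,250"
    im,K,M=wrist();W=np.array([[c[0]+a,c[1]+b] for a,b in((.06,.06),(.06,-.06),(-.06,-.06),(-.06,.06))])
    s=np.float32([wpx(K,M,[*w,.121]) for w in W]);d=np.float32([[10,10],[490,10],[490,490],[10,490]])
    r=cv2.warpPerspective(im,cv2.getPerspectiveTransform(s,d),(500,500),flags=cv2.INTER_CUBIC)
    cv2.imwrite(fn,r[:,:,::-1]);np.savez(fn.replace("png","npz").replace("pics/",""),im=im,K=K,M=M,r=r);return r,im,K,M
E
python3 - <<'E'
from h import *
r,im,K,M=dial("pics/d1.png");print(bot.observe()["joints"],bot.observe()["ee_pos"])
E
```

```text
[ 1.17404448e-01  3.23238994e-01  1.52573919e-01  1.40151813e+00
 -1.94094094e-04  1.72459122e+00] [0.54848043 0.06462502 0.22282037]
```

View pics/d1.png

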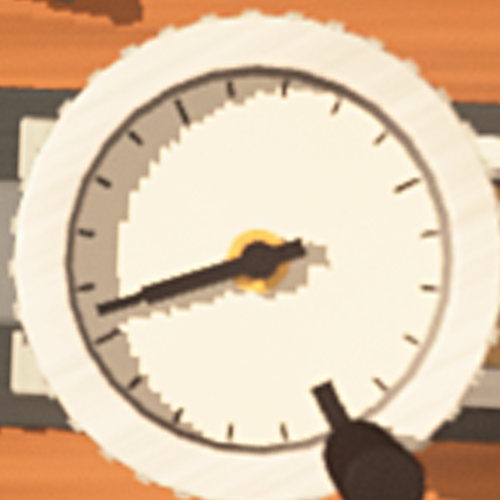

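>>> play_rows:
  steps:
    - {"tx": -4.1, "ty": 3.5, "tz": 0, "wx": 0, "wy": 0, "wz": 85, "hand": 6}
    - {"tx": -4.1, "ty": 3.5, "tz": 0, "wx": 0, "wy": 0, "wz": 85, "hand": 6}
    - {"tx": -4.1, "ty": 3.5, "tz": 0, "wx": 0, "wy": 0, "wz": 85, "hand": 6}
    - {"tx": -4.1, "ty": 3.5, "tz": 0, "wx": 0, "wy": 0, "wz": 85, "hand": 6}
    - {"tx": -4.1, "ty": 3.5, "tz": 0, "wx": 0, "wy": 0, "wz": 85, "hand": 6}
    - {"tx": -4.1, "ty": 3.5, "tz": 0, "wx": 0, "wy": 0, "wz": 85, "hand": 6}
    - {"tx": -4.1, "ty": 3.5, "tz": 0, "wx": 0, "wy": 0, "wz": 85, "hand": 6}
    - {"tx": -4.1, "ty": 3.5, "tz": 0, "wx": 0, "wy": 0, "wz": 85, "hand": 6}
    - {"tx": -4.1, "ty": 3.5, "tz": 0, "wx": 0, "wy": 0, "wz": 85, "hand": 6}
    - {"tx": -4.1, "ty": 3.5, "tz": 0, "wx": 0, "wy": 0, "wz": 85, "hand": 6}
    - {"tx": -4.1, "ty": 3.5, "tz": 0, "wx": 0, "wy": 0, "wz": 85, "hand": 6}
    - {"tx": -4.1, "ty": 3.5, "tz": 0, "wx": 0, "wy": 0, "wz": 85, "hand": 6}

```text
time: 7.1
ee_pos: [0.5078, 0.099, 0.2233]
tool_rot: [0.059, 0.998, -0.0, -0.0]
wrist_force: [-0.9, 0.9, 0.2]
opening: 0.699
gripper_force: 0.0
```

>>> play_rows:
  steps:
    - {"tx": 0, "ty": 0, "tz": 0, "wx": 0, "wy": 0, "wz": 34, "hand": 6}
    - {"tx": 0, "ty": 0, "tz": 0, "wx": 0, "wy": 0, "wz": 34, "hand": 6}
    - {"tx": 0, "ty": 0, "tz": 0, "wx": 0, "wy": 0, "wz": 34, "hand": 6}
    - {"tx": 0, "ty": 0, "tz": 0, "wx": 0, "wy": 0, "wz": 34, "hand": 6}
    - {"tx": 0, "ty": 0, "tz": 0, "wx": 0, "wy": 0, "wz": 34, "hand": 6}
    - {"tx": 0, "ty": 0, "tz": 0, "wx": 0, "wy": 0, "wz": 34, "hand": 6}
    - {"tx": 0, "ty": 0, "tz": 0, "wx": 0, "wy": 0, "wz": 34, "hand": 6}

```text
time: 7.68
ee_pos: [0.5078, 0.0993, 0.2234]
tool_rot: [-0.231, 0.973, -0.0, -0.0]
wrist_force: [0.3, 0.8, -0.2]
opening: 0.705
gripper_force: 0.0
```

Run:
```python
from h import *
im,K,M=wrist();o=im[:,:,::-1].copy()
k=(.5072,.0995)
for z in(.169,.129):
  q=wpx(K,M,[*k,z]);print(q);cv2.circle(o,tuple(int(v) for v in q.round()),2,(0,255,0),-1)
for a in range(0,360,15):
  q=wpx(K,M,[.5545+.047*np.cos(np.radians(a)),.1235+.047*np.sin(np.radians(a)),.129]);cv2.circle(o,tuple(int(v) for v in q.round()),1,(0,0,255),-1)
print(bot.observe()["joints"],bot.observe()["ee_pos"])
cv2.imwrite("pics/w3.png",o)
```

```text
[260.48534907 201.00515213]
[260.37838582 187.63348722]
[ 1.93523936e-01  2.47825176e-01  5.28429584e-02  1.37611758e+00
 -2.78289001e-05 -2.71833480e-01] [0.50782794 0.09951274 0.22345024]
```

View pics/w3.png

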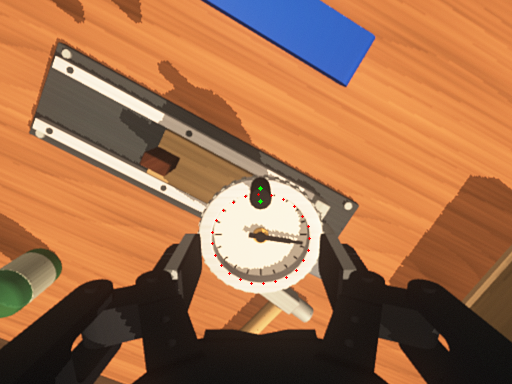

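The knob (cols 250–271, rows 177–209) is centred on the prediction. Descending to grasp it.

>>> play_rows:
  newtons: 40
  steps:
    - {"tx": 0, "ty": 0, "tz": -3, "wx": 0, "wy": 0, "wz": 0, "hand": 6}
    - {"tx": 0, "ty": 0, "tz": -6, "wx": 0, "wy": 0, "wz": 0, "hand": 6}
    - {"tx": 0, "ty": 0, "tz": -8.4, "wx": 0, "wy": 0, "wz": 0, "hand": 6}
    - {"tx": 0, "ty": 0, "tz": -8.4, "wx": 0, "wy": 0, "wz": 0, "hand": 6}
    - {"tx": 0, "ty": 0, "tz": -8.4, "wx": 0, "wy": 0, "wz": 0, "hand": 0}
    - {"tx": 0, "ty": 0, "tz": -8.4, "wx": 0, "wy": 0, "wz": 0, "hand": 0}
    - {"tx": 0, "ty": 0, "tz": -8.4, "wx": 0, "wy": 0, "wz": 0, "hand": 0}
    - {"tx": 0, "ty": 0, "tz": -8.4, "wx": 0, "wy": 0, "wz": 0, "hand": 0}
    - {"tx": 0, "ty": 0, "tz": -8.4, "wx": 0, "wy": 0, "wz": 0, "hand": 0}
    - {"tx": 0, "ty": 0, "tz": -8.4, "wx": 0, "wy": 0, "wz": 0, "hand": 0}
    - {"tx": 0, "ty": 0, "tz": -8.4, "wx": 0, "wy": 0, "wz": 0, "hand": 0}

```text
time: 8.65
ee_pos: [0.5089, 0.1002, 0.1413]
tool_rot: [-0.233, 0.973, -0.0, 0.001]
wrist_force: [-0.9, -0.8, 8.9]
opening: 0.166
gripper_force: 38.9
```

Run:
```python
import numpy as np
c=np.array([.5545,.1235]);a0=206.9
f=lambda a:.053*np.array([np.cos(np.radians(a)),np.sin(np.radians(a))])
for i in range(1,21):
  a=a0-5*i;print(-5*i,((f(a)-f(a0))*100).round(2))
```

```text
-5 [-0.19  0.42]
-10 [-0.34  0.86]
-15 [-0.46  1.31]
-20 [-0.54  1.76]
-25 [-0.57  2.22]
-30 [-0.57  2.68]
-35 [-0.52  3.14]
-40 [-0.44  3.6 ]
-45 [-0.31  4.04]
-50 [-0.15  4.48]
-55 [0.05 4.89]
-60 [0.29 5.29]
-65 [0.56 5.67]
-70 [0.86 6.02]
-75 [1.19 6.34]
-80 [1.54 6.64]
-85 [1.93 6.9 ]
-90 [2.33 7.12]
-95 [2.75 7.32]
-100 [3.19 7.47]
```

>>> play_rows:
  steps:
    - {"tx": -0.19, "ty": 0.42, "tz": 0.2, "wx": 0, "wy": 0, "wz": -5, "hand": 0}
    - {"tx": -0.34, "ty": 0.86, "tz": 0.2, "wx": 0, "wy": 0, "wz": -10, "hand": 0}
    - {"tx": -0.46, "ty": 1.31, "tz": 0.2, "wx": 0, "wy": 0, "wz": -15, "hand": 0}
    - {"tx": -0.54, "ty": 1.76, "tz": 0.2, "wx": 0, "wy": 0, "wz": -20, "hand": 0}
    - {"tx": -0.57, "ty": 2.22, "tz": 0.2, "wx": 0, "wy": 0, "wz": -25, "hand": 0}
    - {"tx": -0.57, "ty": 2.68, "tz": 0.2, "wx": 0, "wy": 0, "wz": -30, "hand": 0}
    - {"tx": -0.57, "ty": 2.68, "tz": 0.2, "wx": 0, "wy": 0, "wz": -30, "hand": 0}

```text
time: 9.23
ee_pos: [0.5033, 0.1272, 0.1419]
tool_rot: [0.03, 1.0, -0.0, 0.001]
wrist_force: [9.9, -0.8, -14.6]
opening: 0.159
gripper_force: 40.7
```

>>> play_rows:
  steps:
    - {"tx": 0.15, "ty": 0.46, "tz": -0.1, "wx": 0, "wy": 0, "wz": -5, "hand": 0}
    - {"tx": 0.28, "ty": 0.92, "tz": -0.15, "wx": 0, "wy": 0, "wz": -10, "hand": 0}
    - {"tx": 0.41, "ty": 1.36, "tz": -0.15, "wx": 0, "wy": 0, "wz": -15, "hand": 0}
    - {"tx": 0.57, "ty": 1.8, "tz": -0.15, "wx": 0, "wy": 0, "wz": -20, "hand": 0}
    - {"tx": 0.77, "ty": 2.21, "tz": -0.15, "wx": 0, "wy": 0, "wz": -25, "hand": 0}
    - {"tx": 1.01, "ty": 2.61, "tz": -0.15, "wx": 0, "wy": 0, "wz": -30, "hand": 0}
    - {"tx": 1.28, "ty": 2.99, "tz": -0.15, "wx": 0, "wy": 0, "wz": -35, "hand": 0}
    - {"tx": 1.58, "ty": 3.34, "tz": -0.15, "wx": 0, "wy": 0, "wz": -40, "hand": 0}
    - {"tx": 1.91, "ty": 3.66, "tz": -0.15, "wx": 0, "wy": 0, "wz": -45, "hand": 0}
    - {"tx": 2.26, "ty": 3.96, "tz": -0.15, "wx": 0, "wy": 0, "wz": -50, "hand": 0}
    - {"tx": 2.26, "ty": 3.96, "tz": -0.15, "wx": 0, "wy": 0, "wz": -50, "hand": 0}

```text
time: 10.15
ee_pos: [0.5262, 0.1662, 0.1415]
tool_rot: [0.45, 0.893, 0.0, 0.001]
wrist_force: [1.4, -6.2, 5.0]
opening: 0.157
gripper_force: 44.4
```

Run:
```python
from h import *
r,im,K,M=dial("pics/d2.png",(.5534,.1227))
C=np.zeros((500,800,3),np.uint8);C[:,:500]=r;C[:225,500:]=cv2.resize(im,(300,225));cv2.imwrite("pics/d2.png",C[:,:,::-1])
```

```text
(no output)
```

View pics/d2.png

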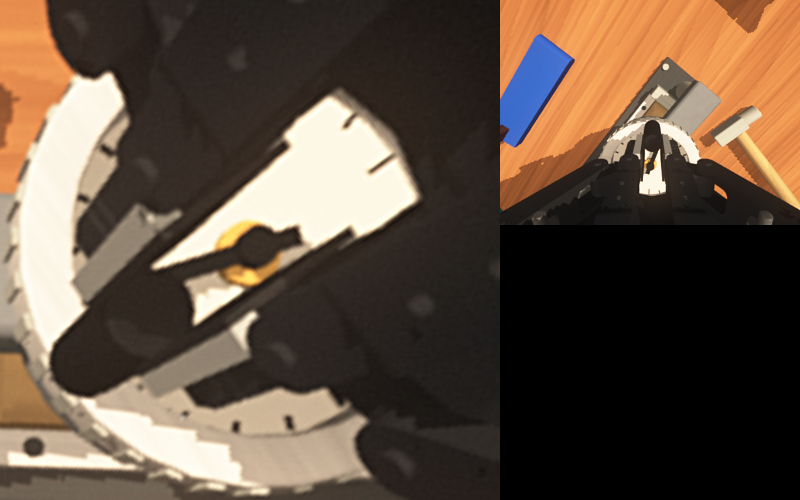

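>>> play_rows:
  steps:
    - {"tx": 0.39, "ty": 0.2, "tz": 0, "wx": 0, "wy": 0, "wz": -5, "hand": 0}
    - {"tx": 0.79, "ty": 0.4, "tz": 0, "wx": 0, "wy": 0, "wz": -10, "hand": 0}
    - {"tx": 1.21, "ty": 0.58, "tz": 0, "wx": 0, "wy": 0, "wz": -15, "hand": 0}
    - {"tx": 1.21, "ty": 0.58, "tz": 0, "wx": 0, "wy": 0, "wz": -15, "hand": 0}
    - {"tx": 1.21, "ty": 0.58, "tz": 0, "wx": 0, "wy": 0, "wz": -15, "hand": 0}
    - {"tx": 1.21, "ty": 0.58, "tz": 0, "wx": 0, "wy": 0, "wz": -15, "hand": 5}
    - {"tx": 1.21, "ty": 0.58, "tz": 0, "wx": 0, "wy": 0, "wz": -15, "hand": 5}
    - {"tx": 1.21, "ty": 0.58, "tz": 0, "wx": 0, "wy": 0, "wz": -15, "hand": 5}
    - {"tx": 1.21, "ty": 0.58, "tz": 0, "wx": 0, "wy": 0, "wz": -15, "hand": 5}

```text
time: 10.95
ee_pos: [0.537, 0.1724, 0.1404]
tool_rot: [0.56, 0.829, 0.0, 0.0]
wrist_force: [0.2, 0.8, -0.5]
opening: 0.584
gripper_force: 0.0
```

>>> play_rows:
  steps:
    - {"tx": 0, "ty": 0, "tz": 3, "wx": 0, "wy": 0, "wz": 0, "hand": 5}
    - {"tx": 0, "ty": 0, "tz": 6, "wx": 0, "wy": 0, "wz": 0, "hand": 5}
    - {"tx": 0, "ty": 0, "tz": 8, "wx": 0, "wy": 0, "wz": 0, "hand": 5}
    - {"tx": 1.2, "ty": -4, "tz": 8, "wx": 0, "wy": 0, "wz": 0, "hand": 5}
    - {"tx": 2.5, "ty": -8, "tz": 8, "wx": 0, "wy": 0, "wz": 0, "hand": 5}
    - {"tx": 3.7, "ty": -11.6, "tz": 8, "wx": 0, "wy": 0, "wz": 0, "hand": 5}
    - {"tx": 3.7, "ty": -11.6, "tz": 8, "wx": 0, "wy": 0, "wz": 0, "hand": 5}
    - {"tx": 3.7, "ty": -11.6, "tz": 8, "wx": 0, "wy": 0, "wz": 0, "hand": 5}
    - {"tx": 3.7, "ty": -11.6, "tz": 8, "wx": 0, "wy": 0, "wz": 0, "hand": 5}
    - {"tx": 3.7, "ty": -11.6, "tz": 8, "wx": 0, "wy": 0, "wz": 0, "hand": 5}

```text
time: 11.78
ee_pos: [0.5736, 0.0572, 0.2202]
tool_rot: [0.559, 0.829, 0.0, -0.0]
wrist_force: [0.9, 0.3, 0.5]
opening: 0.584
gripper_force: 0.0
```

Run:
```python
from h import *
r,im,K,M=dial("pics/d3.png",(.5534,.1227));print(bot.observe()["joints"])
```

```text
[9.96072548e-02 3.74814181e-01 2.19106400e-01 1.41506263e+00
 2.03963625e-04 1.28636713e+00]
```

View pics/d3.png

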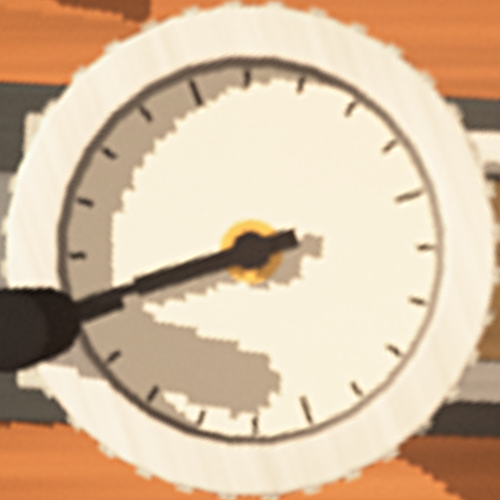

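The zero mark is now almost under the needle, near (100,305). I'll measure the residual with polar profiles of d1 and d3.

```bash
cat > an.py <<'E'
from h import *
def polar(im,K,M,z=.121):
    # fit the centre: bright-face inner circle via refinement of tick/face edge -> use inner edge circle by Hough on rectified img
    return None
def prof(r,c,R0,R1):
    a=np.radians(np.arange(0,360,.25));rr=np.arange(R0,R1,.25)*4
    A,RR=np.meshgrid(a,rr,indexing="ij")
    X=(c[0]-RR*np.sin(A)).astype(np.float32);Y=(c[1]-RR*np.cos(A)).astype(np.float32)
    return cv2.remap(cv2.cvtColor(r,cv2.COLOR_RGB2GRAY),X,Y,cv2.INTER_LINEAR).mean(1)
def dips(p,th=.78):
    loc=cv2.blur(np.r_[p,p,p].reshape(-1,1).astype(np.float32),(1,61)).ravel()[1440:2880]
    d=np.clip(loc*.93-p,0,None);m=(d>6).astype(np.uint8)
    n,l=cv2.connectedComponents(m.reshape(-1,1));out=[]
    for i in range(1,n):
        k=np.where(l.ravel()==i)[0]
        if len(k)>5:out.append((round((k*d[k]).sum()/d[k].sum()/4,1),len(k)/4))
    return out
if __name__=="__main__":
    import sys
    for f,c in [(sys.argv[i],eval(sys.argv[i+1])) for i in range(1,len(sys.argv),2)]:
        r=np.load(f)["r"]
        print(f,c);print(" ticks",dips(prof(r,c,41,44)))
        for R in((14,20),(20,27),(27,33),(34,37),(37,39),(39,41)):print(R,dips(prof(r,c,*R)))
E
python3 an.py d1.npz "(257,259.5)" d3.npz "(248.5,248.5)"
```

```text
d1.npz (257, 259.5)
 ticks [(np.float64(8.9), 3.0), (np.float64(26.9), 2.75), (np.float64(45.0), 2.75), (np.float64(63.2), 2.75), (np.float64(81.2), 2.75), (np.float64(99.1), 2.75), (np.float64(107.7), 3.0), (np.float64(117.3), 2.75), (np.float64(135.1), 3.0), (np.float64(152.9), 2.25), (np.float64(171.0), 2.25), (np.float64(188.7), 2.25), (np.float64(206.8), 7.0), (np.float64(224.6), 2.25), (np.float64(242.6), 2.0), (np.float64(260.6), 2.25), (np.float64(278.6), 2.5), (np.float64(296.6), 2.5), (np.float64(314.6), 2.25), (np.float64(332.7), 2.25), (np.float64(351.0), 2.0)]
(14, 20) [(np.float64(103.8), 6.75), (np.float64(112.4), 5.25)]
(20, 27) [(np.float64(107.1), 10.5)]
(27, 33) [(np.float64(107.6), 6.5)]
(34, 37) [(np.float64(71.8), 2.25), (np.float64(107.9), 5.0), (np.float64(206.6), 7.75)]
(37, 39) [(np.float64(27.2), 1.75), (np.float64(107.7), 4.75), (np.float64(206.8), 7.75)]
(39, 41) [(np.float64(6.2), 3.0), (np.float64(27.1), 3.0), (np.float64(107.6), 4.25), (np.float64(117.1), 2.5), (np.float64(129.8), 2.0), (np.float64(206.7), 7.25), (np.float64(296.6), 2.75)]
d3.npz (248.
[... 347 characters left out ...]
7.5), 1.75), (np.float64(235.1), 2.0), (np.float64(252.7), 2.0), (np.float64(270.4), 2.0), (np.float64(288.2), 2.75), (np.float64(306.0), 2.25), (np.float64(324.1), 2.5), (np.float64(342.4), 2.5)]
(14, 20) [(np.float64(105.3), 6.5), (np.float64(114.4), 5.25)]
(20, 27) [(np.float64(108.1), 10.5)]
(27, 33) [(np.float64(108.6), 6.75), (np.float64(188.4), 2.0)]
(34, 37) [(np.float64(32.4), 1.75), (np.float64(110.1), 8.5), (np.float64(191.3), 1.75)]
(37, 39) [(np.float64(18.6), 3.0), (np.float64(110.7), 8.0), (np.float64(185.8), 2.5)]
(39, 41) [(np.float64(1.2), 1.75), (np.float64(18.7), 2.75), (np.float64(37.4), 1.5), (np.float64(110.5), 8.0), (np.float64(199.8), 2.5), (np.float64(288.3), 2.75)]
```

>>> play_rows:
  newtons: 30
  steps:
    - {"tx": -1.2, "ty": 4, "tz": 0, "wx": 0, "wy": 0, "wz": -1.7, "hand": 5}
    - {"tx": -2.4, "ty": 8, "tz": 0, "wx": 0, "wy": 0, "wz": -1.7, "hand": 5}
    - {"tx": -3.55, "ty": 11.65, "tz": 0, "wx": 0, "wy": 0, "wz": -1.7, "hand": 5}
    - {"tx": -3.55, "ty": 11.65, "tz": 0, "wx": 0, "wy": 0, "wz": -1.7, "hand": 5}
    - {"tx": -3.55, "ty": 11.65, "tz": 0, "wx": 0, "wy": 0, "wz": -1.7, "hand": 5}
    - {"tx": -3.55, "ty": 11.65, "tz": -3, "wx": 0, "wy": 0, "wz": -1.7, "hand": 5}
    - {"tx": -3.55, "ty": 11.65, "tz": -6, "wx": 0, "wy": 0, "wz": -1.7, "hand": 5}
    - {"tx": -3.55, "ty": 11.65, "tz": -8, "wx": 0, "wy": 0, "wz": -1.7, "hand": 5}
    - {"tx": -3.55, "ty": 11.65, "tz": -8, "wx": 0, "wy": 0, "wz": -1.7, "hand": 5}
    - {"tx": -3.55, "ty": 11.65, "tz": -8, "wx": 0, "wy": 0, "wz": -1.7, "hand": 5}

```text
time: 12.67
ee_pos: [0.5379, 0.1723, 0.1401]
tool_rot: [0.572, 0.82, -0.001, -0.0]
wrist_force: [0.5, -0.4, 1.1]
opening: 0.586
gripper_force: 0.0
```

>>> play_rows:
  newtons: 30
  steps:
    - {"tx": 0, "ty": 0, "tz": 0, "wx": 0, "wy": 0, "wz": 0, "hand": 0}
    - {"tx": 0, "ty": 0, "tz": 0, "wx": 0, "wy": 0, "wz": 0, "hand": 0}
    - {"tx": 0, "ty": 0, "tz": 0, "wx": 0, "wy": 0, "wz": 0, "hand": 0}
    - {"tx": 0, "ty": 0, "tz": 0, "wx": 0, "wy": 0, "wz": 0, "hand": 0}
    - {"tx": 0, "ty": 0, "tz": 0, "wx": 0, "wy": 0, "wz": 0, "hand": 0}
    - {"tx": 0, "ty": 0, "tz": 0, "wx": 0, "wy": 0, "wz": 0, "hand": 0}
    - {"tx": 0, "ty": 0, "tz": 0, "wx": 0, "wy": 0, "wz": 0, "hand": 0}
    - {"tx": 0, "ty": 0, "tz": 0, "wx": 0, "wy": 0, "wz": 0, "hand": 0}

```text
time: 13.33
ee_pos: [0.5393, 0.173, 0.1417]
tool_rot: [0.572, 0.82, 0.001, 0.001]
wrist_force: [-0.8, -1.3, 7.2]
opening: 0.176
gripper_force: 29.1
```

>>> play_rows:
  steps:
    - {"tx": 0, "ty": 0, "tz": 0, "wx": 0, "wy": 0, "wz": 0, "hand": 5}
    - {"tx": 0, "ty": 0, "tz": 0, "wx": 0, "wy": 0, "wz": 0, "hand": 5}
    - {"tx": 0, "ty": 0, "tz": 0, "wx": 0, "wy": 0, "wz": 0, "hand": 5}
    - {"tx": 0, "ty": 0, "tz": 0, "wx": 0, "wy": 0, "wz": 0, "hand": 5}
    - {"tx": 0, "ty": 0, "tz": 3, "wx": 0, "wy": 0, "wz": 0, "hand": 5}
    - {"tx": 0, "ty": 0, "tz": 6, "wx": 0, "wy": 0, "wz": 0, "hand": 5}
    - {"tx": 0, "ty": 0, "tz": 8, "wx": 0, "wy": 0, "wz": 0, "hand": 5}
    - {"tx": 1.2, "ty": -4, "tz": 8, "wx": 0, "wy": 0, "wz": 0, "hand": 5}
    - {"tx": 2.4, "ty": -8, "tz": 8, "wx": 0, "wy": 0, "wz": 0, "hand": 5}
    - {"tx": 3.55, "ty": -11.65, "tz": 8, "wx": 0, "wy": 0, "wz": 0, "hand": 5}
    - {"tx": 3.55, "ty": -11.65, "tz": 8, "wx": 0, "wy": 0, "wz": 0, "hand": 5}
    - {"tx": 3.55, "ty": -11.65, "tz": 8, "wx": 0, "wy": 0, "wz": 0, "hand": 5}

```text
time: 14.33
ee_pos: [0.5742, 0.0545, 0.2199]
tool_rot: [0.573, 0.819, -0.0, -0.0]
wrist_force: [-0.3, -0.3, -0.2]
opening: 0.585
gripper_force: 0.0
```

>>> play_rows:
  steps:
    - {"tx": 0, "ty": 0, "tz": 0, "wx": 0, "wy": 0, "wz": 0, "hand": 5}
    - {"tx": 0, "ty": 0, "tz": 0, "wx": 0, "wy": 0, "wz": 0, "hand": 5}
    - {"tx": 0, "ty": 0, "tz": 0, "wx": 0, "wy": 0, "wz": 0, "hand": 5}

```text
time: 14.58
ee_pos: [0.5736, 0.0574, 0.2202]
tool_rot: [0.571, 0.821, 0.0, -0.0]
wrist_force: [0.6, 0.4, 0.2]
opening: 0.585
gripper_force: 0.0
```

```bash
cat > fit.py <<'E'
from an import *
# fit the bezel tick phase jointly with centre error; needle direction with the same centre correction
import sys
from scipy.optimize import least_squares
for f,c in [(sys.argv[i],eval(sys.argv[i+1])) for i in range(1,len(sys.argv),2)]:
    r=np.load(f)["r"];c=np.array(c,float)
    for _ in range(3):
        t=np.array([a for a,w in dips(prof(r,c,41,44)) if w<4 or w>5.5])
        res=lambda p,t=t:(lambda q:((q+9)%18-9))(t-p[0]-p[1]*np.sin(np.radians(t))-p[2]*np.cos(np.radians(t)))
        best=min((least_squares(res,[p0,0,0],loss="soft_l1",f_scale=.3) for p0 in(0,6,12)),key=lambda s:s.cost)
        ph,s,k=best.x;c=c+np.array([-k,+s])*np.radians(1)*42.5*4
    print(f,c.round(1),"phase",round(ph%18,2),"cost",round(best.cost,2),"needle/mark",[dips(prof(r,c,*R)) for R in((27,33),(41,44))][0],[x for x in dips(prof(r,c,41,44)) if x[1]>4])
E
python3 - <<'E'
from h import *
dial("pics/d4.png",(.5534,.1227))
E
python3 fit.py d1.npz "(257,259.5)" d3.npz "(248.5,248.5)" d4.npz "(248.5,248.5)"
```

```text
d1.npz [257.1 260.5] phase 8.89 cost 2.53 needle/mark [(np.float64(107.2), 6.5)] [(np.float64(207.0), 7.0)]
d3.npz [250.7 251.2] phase 1.33 cost 0.08 needle/mark [(np.float64(107.0), 7.0), (np.float64(187.7), 1.5)] [(np.float64(109.3), 7.75)]
d4.npz [250.6 251.2] phase 17.34 cost 0.05 needle/mark [(np.float64(107.1), 6.75)] [(np.float64(107.3), 7.5)]
```

Run:
```python
from h import *
d=cv2.imread("pics/d4.png");t=cams.snapshot("side")[:,:,::-1]
C=np.zeros((500,800,3),np.uint8);C[:,:500]=d;C[:274,500:]=cv2.resize(t[165:270,195:310],(300,274),interpolation=cv2.INTER_CUBIC);C[274:499,500:]=cv2.resize(cams.snapshot("top")[:,:,::-1],(300,225))
cv2.imwrite("pics/fin.png",C)
```

```text
(no output)
```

View pics/fin.png

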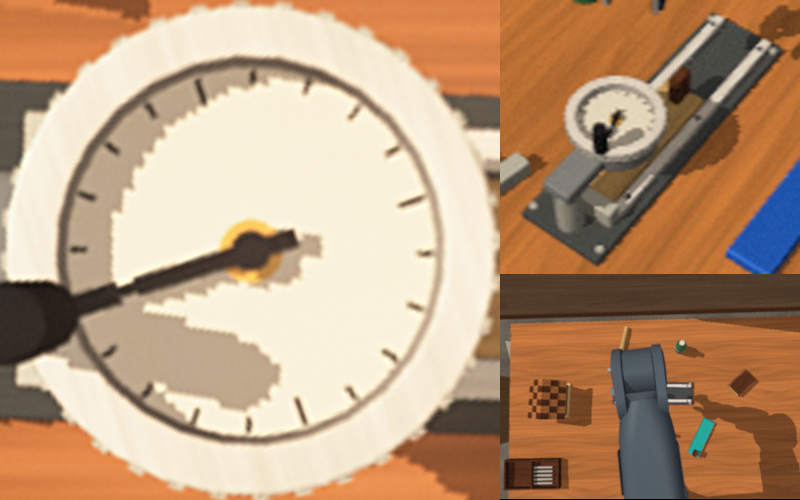

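The zero mark, near (95,302), lines up with the needle tip. The board is home, the bystanders haven't moved, and the gripper is clear of everything.

```bash
python3 -c "
from bench import bot
print(bot.hand_in())"
```

```text
the job is handed in; nothing more can be done
None
```

I pushed the board home against the stop, set the zero mark to within about 0.3° of the needle tip with the gripper clear, and handed the job in at about 15 s; no verdict came back.

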